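# Top up two dish carriers and stack them for the incubator

## Task

Two of the pockets in the two culture-dish carriers are empty: put a spare dish from the bench flat into each empty pocket, leave the dishes that are already in pockets in them, and leave the third spare lying on the bench. Then lift the carrier with the blue bar by its bar, keep it level with its dishes in it, and stack it squarely on the carrier with the yellow bar where that one stands, all four foot pins fully home in the sockets of the posts. Set everything down rather than dropping it, and do not disturb the wash bottle, the oil bottle or the pen.

Things in the scene. Friction and masses are not known exactly. Their poses are not given: they have to be found in the camera images.
- blue: Loose white plastic carrier, blue lifting bar; 176 (own x) x 184 mm (own y), 0.5 kg empty. Origin: footprint centre at the tips of its foot pins (bench level when standing); z up, y along the bar. Plate from 10 to 21 mm up, 4 round pockets; 4 square corner posts up to 70 mm at x +-78, y +-82 mm. The one to lift and stack; about 0.6 kg full.
- yellow: Loose white plastic carrier, yellow lifting bar; 176 (own x) x 184 mm (own y), 0.5 kg empty. Origin: footprint centre at the tips of its foot pins (bench level when standing); z up, y along the bar. Plate from 10 to 21 mm up, 4 round pockets; 4 square corner posts up to 70 mm at x +-78, y +-82 mm. It stays where it stands and becomes the lower one.
- blue_bar (a point): Centre of the blue lifting bar (yellow's is the same), 56 mm above the carrier's origin: 14 mm wide (own x), 12 mm high, 116 mm long (own y), on two thin rods at y = +-50 mm, above the gap between the two rows of pockets. Gripped from above with the fingers closing along the carrier's own x; dish tops are 20 mm below it.
- blue_pocket0 (a point): Floor centre of the blue carrier's pocket at own x -44, y -45 mm: 68 mm across, 5 mm deep, dark floor 16 mm above the carrier's origin. Two of the eight are empty; in the others a dish's origin is within 4 mm of this point. Bar and posts leave room to grip a dish here only from above, fingers closing along the carrier's own y, tips above the plate's top.
- blue_pocket1 (a point): Floor centre of the blue carrier's pocket at own x -44, y +45 mm: 68 mm across, 5 mm deep, dark floor 16 mm above the carrier's origin. Two of the eight are empty; in the others a dish's origin is within 4 mm of this point. Bar and posts leave room to grip a dish here only from above, fingers closing along the carrier's own y, tips above the plate's top.
- blue_pocket2 (a point): Floor centre of the blue carrier's pocket at own x +44, y -45 mm: 68 mm across, 5 mm deep, dark floor 16 mm above the carrier's origin. Two of the eight are empty; in the others a dish's origin is within 4 mm of this point. Bar and posts leave room to grip a dish here only from above, fingers closing along the carrier's own y, tips above the plate's top.
- blue_pocket3 (a point): Floor centre of the blue carrier's pocket at own x +44, y +45 mm: 68 mm across, 5 mm deep, dark floor 16 mm above the carrier's origin. Two of the eight are empty; in the others a dish's origin is within 4 mm of this point. Bar and posts leave room to grip a dish here only from above, fingers closing along the carrier's own y, tips above the plate's top.
- yellow_pocket0 (a point): Floor centre of the yellow carrier's pocket at own x -44, y -45 mm: 68 mm across, 5 mm deep, dark floor 16 mm above the carrier's origin. Two of the eight are empty; in the others a dish's origin is within 4 mm of this point. Bar and posts leave room to grip a dish here only from above, fingers closing along the carrier's own y, tips above the plate's top.
- yellow_pocket1 (a point): Floor centre of the yellow carrier's pocket at own x -44, y +45 mm: 68 mm across, 5 mm deep, dark floor 16 mm above the carrier's origin. Two of the eight are empty; in the others a dish's origin is within 4 mm of this point. Bar and posts leave room to grip a dish here only from above, fingers closing along the carrier's own y, tips above the plate's top.
- yellow_pocket2 (a point): Floor centre of the yellow carrier's pocket at own x +44, y -45 mm: 68 mm across, 5 mm deep, dark floor 16 mm above the carrier's origin. Two of the eight are empty; in the others a dish's origin is within 4 mm of this point. Bar and posts leave room to grip a dish here only from above, fingers closing along the carrier's own y, tips above the plate's top.
- yellow_pocket3 (a point): Floor centre of the yellow carrier's pocket at own x +44, y +45 mm: 68 mm across, 5 mm deep, dark floor 16 mm above the carrier's origin. Two of the eight are empty; in the others a dish's origin is within 4 mm of this point. Bar and posts leave room to grip a dish here only from above, fingers closing along the carrier's own y, tips above the plate's top.
- yellow_socket (a point): Mouth of the socket atop the yellow post at own x +78, y +82 mm: 14 mm square, 12 deep, posts 20 square; one in every post. Under each post of both carriers is a steel foot pin 10 mm long below the plate, 11 across, with a round tip. Stacked home, pins in sockets, plate on post tops: blue origin 60 mm above yellow origin, bars parallel, either way round.
- dish0: Sealed 60 mm culture dish with pink gel: plain round disc 60 mm across, 20 mm high, 30 g, lid and base held together by a white film band; gripped across its diameter. Origin: centre of the underside; z up. It lies in one of the eight pockets, any of them, and stays in it.
- dish1: Sealed 60 mm culture dish with pink gel: plain round disc 60 mm across, 20 mm high, 30 g, lid and base held together by a white film band; gripped across its diameter. Origin: centre of the underside; z up. It lies in one of the eight pockets, any of them, and stays in it.
- dish2: Sealed 60 mm culture dish with pink gel: plain round disc 60 mm across, 20 mm high, 30 g, lid and base held together by a white film band; gripped across its diameter. Origin: centre of the underside; z up. It lies in one of the eight pockets, any of them, and stays in it.
- dish3: Sealed 60 mm culture dish with pink gel: plain round disc 60 mm across, 20 mm high, 30 g, lid and base held together by a white film band; gripped across its diameter. Origin: centre of the underside; z up. It lies in one of the eight pockets, any of them, and stays in it.
- dish4: Sealed 60 mm culture dish with pink gel: plain round disc 60 mm across, 20 mm high, 30 g, lid and base held together by a white film band; gripped across its diameter. Origin: centre of the underside; z up. It lies in one of the eight pockets, any of them, and stays in it.
- dish5: Sealed 60 mm culture dish with pink gel: plain round disc 60 mm across, 20 mm high, 30 g, lid and base held together by a white film band; gripped across its diameter. Origin: centre of the underside; z up. It lies in one of the eight pockets, any of them, and stays in it.
- spare0: Sealed 60 mm culture dish with pink gel: plain round disc 60 mm across, 20 mm high, 30 g, lid and base held together by a white film band; gripped across its diameter. Origin: centre of the underside; z up. A spare; it lies flat on the bench between or beyond the carriers.
- spare1: Sealed 60 mm culture dish with pink gel: plain round disc 60 mm across, 20 mm high, 30 g, lid and base held together by a white film band; gripped across its diameter. Origin: centre of the underside; z up. A spare; it lies flat on the bench between or beyond the carriers.
- spare2: Sealed 60 mm culture dish with pink gel: plain round disc 60 mm across, 20 mm high, 30 g, lid and base held together by a white film band; gripped across its diameter. Origin: centre of the underside; z up. A spare; it lies flat on the bench between or beyond the carriers.
- wash_bottle: Bystander: white squeeze wash bottle with a red cap and label, 68 mm across, 215 mm high, loose. Origin at the centre of its foot.
- oil_bottle: Bystander: amber immersion-oil bottle with a black cap, 34 mm across, 75 mm high, loose. Origin at the centre of its foot.
- pen: Bystander: white and blue marker pen, 140 mm long, 12 mm thick, lying flat at the right of the bench. Origin under its middle, own x along it.
There are look-alikes about, which are no part of the job. Leave any black look-alike of the spare1 alone. What is shaped like the dish0 but brown is not meant.

How it is judged:
By the outcome, as a careful person would: the job done as asked, in the order asked, and still so for the second after the job is handed in, with the robot touching nothing.
It also fails if it takes over 64 s, if anything falls off the work surface, if the arm or the gripper's body presses on something with over 40 N, if the wrist force passes 120 N, or if a joint passes its speed limit or range.

## Robot

A 6-joint arm with a two-finger parallel gripper is mounted at the origin on the work surface. World frame = base frame: x ahead of the robot, y to its left, z up, the work surface at z = 0. Lengths are in m, angles in rad, forces in N, time in s.
With the tool pointing down it reaches from about 0.35 to 0.85 m from the base axis. Payload 8.1 kg.
Tool frame: the origin (TCP) lies at the very end of the fingers, on their centre line; the grasp point (between the pads) lies 19 mm behind it; z points along the fingers, y is the line along which they close (so a half turn about z gives the same grasp; the last joint's range is limited). The gripper opens to 93 mm and grips with 3 to 60 N. Pads are 15 mm wide; open, the fingers measure 128 mm over their backs; the gripper's body (75 mm by 188 mm) begins 65 mm behind the grasp point.
Start: joints at [-1.282, 0.13, 1.488, -0, 1.523, -0.085], TCP at [0.219, -0.559, 0.219] pointing down, gripper open.
Joint ranges: [-2.96, 2.96], [-0.89, 2.26], [0.02, 2.5], [-1.34, 4.48], [0, 2.73], [-2.66, 2.66]. Speed limits (rad/s): [2.39, 2.39, 2.79, 3.14, 3.14, 3.14].

## Interface

Orientations are given as a rotation vector (axis times angle).
In Python, from plant import monitor, eyes, ticket gives the robot as it stands.
- The arm moves only by the tool arm_command, never from a script. Its argument "deltas" is a list that holds one entry, the list of rows, each a list of 6 numbers: the shift along the world's x, y, z in cm, then the turn, a rotation vector about the world's x, y, z in degrees. In form: [[[tx, ty, tz, rx, ry, rz], ...]]. A call has 1 to 12 rows; each row shifts and turns the commanded pose from where the row before left it; what a row does not reach is not made up. A row lasts 1/12 s, in which the tool goes at most 41.7 mm and 7.16 degrees, less where a joint would pass 70% of its speed; a pose out of reach is approached as far as the arm can. A call is refused whole if a number of a shift passes 4.17 or a number of a turn 7.16, either way. A call with a gripper value outside its range is refused whole. "gripper" is the opening, from -1 (shut) to 1 (fully open), set as the call begins (left out, the last holds). The fingers move at their own pace and stop on an object; "squeeze" is the grip in N (left out, the last holds). Time passes only in rows, so rows that do not move let the fingers close. It gives the time, the measured TCP pose, the force, the opening and the grip force at its end, in the units of the state.
- monitor.read_state(): the state, without advancing time (a new reading comes with each control period).
- eyes.read_camera(name): name is "scene" or "side" or "wrist"; returns the picture (480x640x3 uint8, blue, green, red); there is no depth.
- eyes.camera_model(name): a dict with "fx", "fy", "cx", "cy" (pixels), "k1" (the pictures are not rectified: a ray, as slopes to the right and down, at radius r is drawn at 1 + k1 r^2 times it, then the intrinsics apply), "rvec" (rotation vector, rad) and "tvec" (3), from world to camera coordinates, as OpenCV has them. Camera axes: x right, y down, z forward; pixel columns grow to the right and rows downward; lengths in m; the calibration is good to about 2 mm. A picture is of the moment at which its call begins: read the wrist's pose just before it. camera_model takes no time and is no camera call; for the wrist camera it gives the pose at the moment of the call.
- ticket.close_job(): hands the job in; it is judged then, once.
The state is a dict: "t": time; "q": joint angles; "dq": joint speeds; "joint_torque": joint torques, N m; "tool_pos": TCP position; "orientation": TCP orientation; "force": force on the tool from outside, world axes, zero at the start; "wrist_torque": the same for the moment, N m; "opening": finger opening in m; "gripper_force": force on a finger pad.
Only numpy, scipy, OpenCV 4.12 (cv2) and the standard library are available. Lean on these libraries where they do the work, as an engineer would, in place of code of your own. Each camera call takes 0.05 s, during which the arm holds its last target. There are 200 camera calls.

## Working session

There is one attempt and no reset: what is moved stays moved. The work goes in short steps, Python scripts to look and compute and a tool call to move; the robot and the scene stay as the last step left them, time stands still between calls to the robot, and variables do not carry over. Pictures are saved under pics/ and viewed, at most 10 in all, crops included, and the job is handed in when it is done.

Besides the shell and the picture viewer there is one more tool, called after "Call:" as name(argument=value, ...), one argument or row to a line, values as JSON. arm_command: Moves the arm, as the interface text tells. Its arguments: {"type":"object","properties":{"deltas":{"type":"array"},"gripper":{"type":"number"},"squeeze":{"type":"number"}},"required":["deltas"]}

```bash
mkdir -p pics; ls; python3 - <<'E'
from plant import monitor, eyes
import cv2,numpy as np
s=monitor.read_state();print({k:np.round(v,3) for k,v in s.items()})
for n in("scene","side","wrist"):
    m=eyes.camera_model(n);print(n,m); cv2.imwrite(f"pics/{n}0.png",eyes.read_camera(n))
E
```

```text
pics
{'t': np.float64(0.0), 'q': array([-1.282,  0.131,  1.489, -0.   ,  1.523, -0.085]), 'dq': array([-0.001,  0.   ,  0.   ,  0.001,  0.001, -0.001]), 'joint_torque': array([-0.0000e+00, -5.5983e+01, -4.9177e+01,  7.7000e-02,  3.5000e-02,
       -0.0000e+00]), 'tool_pos': array([ 0.219, -0.558,  0.218]), 'orientation': array([-3.085, -0.583,  0.   ]), 'force': array([-0.089,  0.687,  1.044]), 'wrist_torque': array([ 0.018, -0.018,  0.023]), 'gripper_force': np.float64(0.0), 'opening': np.float64(0.093)}
scene {'fx': 433.6674811945679, 'fy': 433.6674811945679, 'cx': 315.62242068761515, 'cy': 237.14057121620147, 'k1': -0.027348327273470776, 'rvec': array([ 2.24109328,  1.45151103, -0.38372783]), 'tvec': array([-0.16256224, -0.43130168,  1.18931804])}
side {'fx': 585.8910107008908, 'fy': 585.8910107008908, 'cx': 314.84539969217747, 'cy': 239.77049238289527, 'k1': -0.06493050081467214, 'rvec': array([ 0.31343606, -2.85831739,  1.09000247]), 'tvec': array([0.54901009, 0.20753419, 1.20397394])}
wrist {'fx': 336.2898691266395, 'fy': 336.2898691266395, 'cx': 315.9815303485855, 'cy': 237.10705459693048, 'k1': 0.02123128529636748, 'rvec': array([-2.37897971,  1.62123   ,  0.25366735]), 'tvec': array([-0.59976529, -0.03622837,  0.39288933])}
```

View pics/scene0.png

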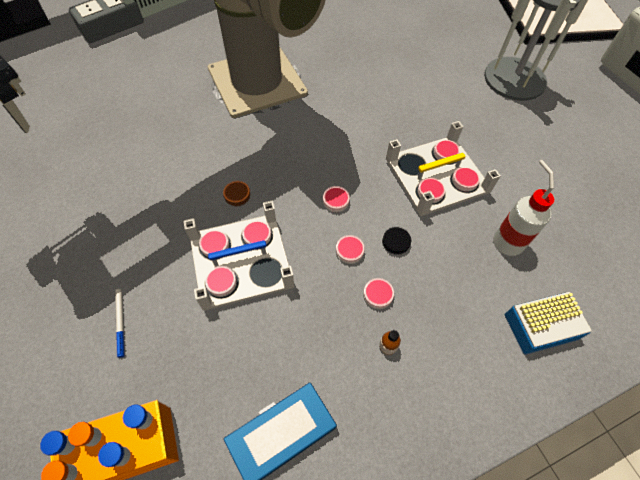

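View pics/side0.png

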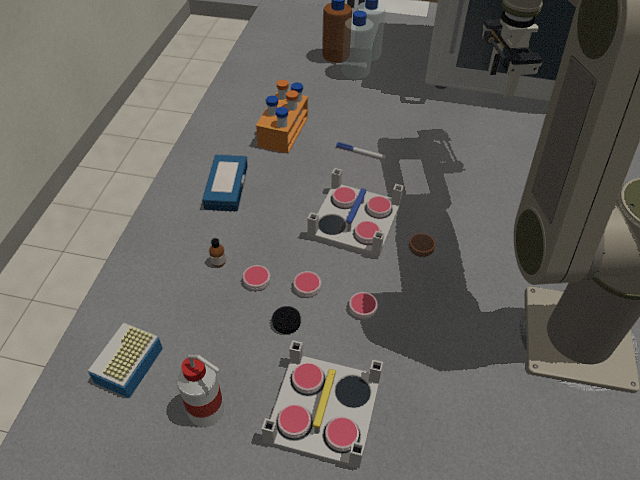

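Scene view: the blue carrier's empty pocket is at (266,273) and the yellow's at (412,163). The pink spares on the bench are at (336,198), (350,249) and (379,293). The black disc (397,240) and the brown one (236,192) are look-alikes to leave. The side view agrees: spares at (363,305), (307,284), (256,277), and empty pockets at (332,224) and (353,391).

```bash
cat > h.py <<'E'
import numpy as np, cv2
from plant import monitor, eyes
from scipy.spatial.transform import Rotation as R
def grab(n):
    m=eyes.camera_model(n); return m,eyes.read_camera(n)
def rays(m,px):
    px=np.atleast_2d(np.array(px,float)); K=np.array([[m['fx'],0,m['cx']],[0,m['fy'],m['cy']],[0,0,1]])
    d=np.column_stack([(px[:,0]-m['cx'])/m['fx'],(px[:,1]-m['cy'])/m['fy']]); u=d.copy()
    for _ in range(20): u=d/(1+m['k1']*(u**2).sum(1,keepdims=True))
    Rm=R.from_rotvec(m['rvec']).as_matrix()
    return -Rm.T@m['tvec'], np.column_stack([u,np.ones(len(u))])@Rm
def plane(m,px,z):
    c,d=rays(m,px); return (c+d*((z-c[2])/d[:,2])[:,None])[:,:2]
def tri(m1,p1,m2,p2):
    c1,d1=rays(m1,p1);c2,d2=rays(m2,p2);d1=d1[0];d2=d2[0]
    s=np.linalg.lstsq(np.column_stack([d1,-d2]),c2-c1,rcond=None)[0]
    a=c1+s[0]*d1;b=c2+s[1]*d2; return (a+b)/2,np.linalg.norm(a-b)
def proj(m,P):
    P=np.atleast_2d(P); c=P@R.from_rotvec(m['rvec']).as_matrix().T+m['tvec']; u=c[:,:2]/c[:,2:]
    u=u*(1+m['k1']*(u**2).sum(1,keepdims=True)); return u*[m['fx'],m['fy']]+[m['cx'],m['cy']]
def blobs(mask,amin,amax=1e9):
    cs,_=cv2.findContours(mask.astype(np.uint8),cv2.RETR_EXTERNAL,cv2.CHAIN_APPROX_NONE)
    return [c for c in cs if amin<cv2.contourArea(c)<amax]
def hsv(im): return cv2.cvtColor(im,cv2.COLOR_BGR2HSV).astype(int)
def pink(im): h=hsv(im); return ((h[...,0]>165)|(h[...,0]<4))&(h[...,1]>100)&(h[...,2]>60)
def blue(im): h=hsv(im); return (abs(h[...,0]-115)<12)&(h[...,1]>150)&(h[...,2]>60)
def yellow(im): h=hsv(im); return (abs(h[...,0]-28)<6)&(h[...,1]>180)&(h[...,2]>100)
def dark(im): h=hsv(im); return h[...,2]<55
def rect(m,c,z):
    "minimum-area rectangle of a contour cast on plane z: centre, size, angle of long side"
    r=cv2.minAreaRect((plane(m,c[:,0],z)*1e3).astype(np.float32)); a=r[2]
    if r[1][0]<r[1][1]: a+=90
    return np.round(r[0],1),np.round(sorted(r[1]),1),round((a+90)%180-90,2)
E
cat > m1.py <<'E'
from h import *
for n in("scene","side"):
    m=eyes.camera_model(n); im=cv2.imread(f"pics/{n}0.png")
    print(n)
    for c in blobs(pink(im),120):
        p=plane(m,c[:,0],.02); e=cv2.fitEllipse((p*1e3).astype(np.float32)); p36=plane(m,c[:,0],.036); e2=cv2.fitEllipse((p36*1e3).astype(np.float32))
        print("pink",c[:,0].mean(0).round(),"z20",np.round(e[0]),np.round(e[1]),"z36",np.round(e2[0],1),np.round(e2[1]))
    for nm,f in(("blue",blue),("yellow",yellow)):
        for c in blobs(f(im),60,2500): print(nm,c[:,0].mean(0).round(),rect(m,c,.062))
    for c in blobs(dark(im),300,2500):
        p=plane(m,c[:,0],.016); e=cv2.fitEllipse((p*1e3).astype(np.float32)); print("dark",c[:,0].mean(0).round(),np.round(e[0],1),np.round(e[1]))
E
python3 m1.py
```

```text
scene
pink [379. 292.] z20 [695.   2.] [50. 50.] z36 [700.4  -3.7] [49. 49.]
pink [220. 279.] z20 [ 542. -276.] [49. 50.] z36 [ 550.3 -275.7] [48. 49.]
pink [350. 247.] z20 [583.  -6.] [49. 50.] z36 [590.  -10.8] [48. 49.]
pink [213. 241.] z20 [ 453. -262.] [49. 50.] z36 [ 463.  -261.9] [48. 49.]
pink [256. 232.] z20 [ 467. -172.] [48. 51.] z36 [ 477.  -173.4] [47. 50.]
pink [516. 235.] z20 [692. 342.] [66. 72.] z36 [697.  329.9] [64. 70.]
pink [542. 199.] z20 [650. 442.] [47. 64.] z36 [656.1 428. ] [46. 62.]
pink [336. 197.] z20 [455.  23.] [50. 50.] z36 [464.6  17.6] [49. 49.]
pink [432. 187.] z20 [519. 235.] [45. 54.] z36 [527.9 225.1] [44. 53.]
pink [466. 176.] z20 [525. 325.] [50. 51.] z36 [534.  313.1] [49. 50.]
pink [447. 148.] z20 [434. 330.] [47. 53.] z36 [444.2 318.6] [46. 51.]
blue [111. 455.] (array([ 780.6, -526. ]), array([33.8, 34. ]), 77.81)
blue [ 53. 443.] (array([ 726.8, -607.6]), array([34.2, 34.8]), -7.89)
blue [134. 416.] (array([ 739.8, -478.5]), array([33.6, 35.3]), 66.32)
blue [120. 344.] (array([ 611.4, -474.4]), array([10.5, 46.4]), -11.55)
blue [237. 250.]
[... 1009 characters left out ...]
k [256. 275.] z20 [695.  -2.] [49. 50.] z36 [690.4   9.4] [48. 49.]
pink [368. 229.] z20 [ 479. -193.] [46. 50.] z36 [ 477.7 -177.7] [45. 49.]
pink [379. 204.] z20 [ 463. -283.] [48. 50.] z36 [ 462.  -266.3] [48. 49.]
pink [344. 194.] z20 [ 552. -297.] [47. 50.] z36 [ 549.8 -280.1] [47. 50.]
blue [282. 111.] (array([ 774.1, -538.5]), array([30.4, 42. ]), -75.11)
blue [273. 100.] (array([ 814.7, -582.6]), array([31.1, 44.2]), -75.18)
dark [352. 391.] [440.5 223.7] [62. 63.]
dark [286. 320.] [603.2  94. ] [59. 67.]
dark [332. 224.] [ 563.2 -192.4] [58. 61.]
dark [529. 242.] [  99.9 -246.5] [ 63. 211.]
dark [333.  37.] [  734.1 -1054.8] [ 62. 399.]
dark [597.  25.] [ -184.3 -1396.6] [145. 511.]
```

```bash
python3 - <<'E'
from h import *
m=eyes.camera_model("wrist");s=monitor.read_state();Rt=R.from_rotvec(s['orientation'])
c,d=rays(m,[[m['cx'],m['cy']]])
print("cam in tool",Rt.inv().apply(c-s['tool_pos']),"axis",Rt.inv().apply(d[0]), "tooly",Rt.apply([0,1,0]),"toolx",Rt.apply([1,0,0]))
E
```

```text
cam in tool [ 0.08413115  0.0009775  -0.16622688] axis [-3.01963300e-01 -8.56098669e-04  9.53319166e-01] tooly [ 0.36515498 -0.9309457  -0.0013968 ] toolx [9.30946659e-01 3.65155177e-01 1.21908380e-04]
```

Call:
arm_command(
  deltas=[
    [[2.5,3.4,0.5,0,0,-6],[2.5,3.4,0.5,0,0,-6],[2.5,3.4,0.5,0,0,-6],[2.5,3.4,0.5,0,0,-6],[2.5,3.4,0.5,0,0,-6],[2.5,3.4,0.5,0,0,0],[2.5,3.4,0.5,0,0,0],[2.5,3.4,0.5,0,0,0],[2.5,3.4,0.5,0,0,0],[0,0,0,0,0,0],[0,0,0,0,0,0]],
  ],
  gripper=0.6,
)

```text
t: 1.07
tool_pos: [0.4408, -0.2567, 0.2629]
orientation: [3.133, -0.228, 0.0]
force: [-0.2, -0.2, -0.7]
opening: 0.0745
gripper_force: 0.0
```

```bash
cat > w.py <<'E'
from h import *
import sys,pickle
m,im=grab("wrist"); s=monitor.read_state(); n=sys.argv[1]
cv2.imwrite(f"pics/{n}.png",im); pickle.dump((m,s),open(f"pics/{n}.pkl","wb"))
def circ(c,z):
    e=cv2.fitEllipse((plane(m,c[:,0],z)*1e3).astype(np.float32)); return np.round(e[0],1),np.round(e[1],1)
for c in blobs(pink(im),300): print("pink",c[:,0].mean(0).round(),*circ(c,.02),*circ(c,.036))
for nm,f in(("blue",blue),("yellow",yellow)):
    for c in blobs(f(im),300): print(nm,c[:,0].mean(0).round(),rect(m,c,.062))
for c in blobs(dark(im),25,40000):
    if len(c)>5: print("dark",c[:,0].mean(0).round(),cv2.contourArea(c),"z16",*circ(c,.016),"z70",*circ(c,.070))
E
python3 w.py w1
```

```text
pink [ 92. 224.] [453.4  23.3] [51.2 51.6] [456.1  11.8] [49.2 49.6]
pink [317. 186.] [ 459.4 -262.1] [52.2 52.5] [ 461.9 -262.4] [50.2 50.4]
pink [240. 185.] [ 474.3 -169.5] [52.5 53.3] [ 476.2 -173.4] [50.5 51.2]
pink [ 77. 111.] [581.8  -6. ] [51.4 51.9] [579.5 -16.3] [49.4 49.9]
pink [319. 105.] [ 550.2 -276.6] [52.4 53. ] [ 549.2 -276.3] [50.3 50.9]
pink [32.  9.] [681.2   2.8] [22.7 53.9] [675.   -7.9] [21.8 51.8]
blue [275. 148.] (array([ 512.8, -224.9]), array([ 12.9, 113.2]), 81.18)
blue [508.  40.] (array([ 578.2, -462.6]), array([12. , 42.5]), -9.37)
dark [634. 331.] 36.0 z16 [ 196.9 -667.2] [ 5.9 20.2] z70 [ 239.7 -615.3] [ 5.1 17.5]
dark [271. 261.] 84.0 z16 [ 334.5 -168.4] [69.4 93.8] z70 [ 359.3 -181.6] [60.3 81.5]
dark [351. 223.] 30.0 z16 [ 407.7 -298.2] [ 8.1 13.3] z70 [ 423.  -294.5] [ 7.  11.6]
dark [204. 220.] 67.5 z16 [ 438.  -113.7] [12.3 12.9] z70 [ 449.3 -134.1] [10.7 11.2]
dark [312. 163.] 102.0 z16 [ 457.5 -261. ] [64.5 72.5] z70 [ 466.3 -262.1] [56.1 63. ]
dark [247. 162.] 71.5 z16 [ 474.3 -167.7] [62.4 73.3] z70 [ 480.8 -181.1] [54.3 63.7]
dark [319. 132.] 34.0 z16 [ 543.4 -276. ] [51.8 59.7] z70 [ 540.9 -275.2] [45.  51.9]
dark [292. 101.] 29.0 z16 [ 554.4 -265.8] [42.3 54.2] z70 [ 550.5 -266.3] [36.8 47.1]
dark [  8. 108.] 834.5 z16 [594.9  70.2] [24.7 58.2] z70 [585.7  25.7] [21.5 50.6]
dark [238. 105.] 2758.0 z16 [ 562.7 -186.2] [65.1 65.3] z70 [ 557.7 -197.1] [56.6 56.8]
dark [356.  66.] 136.5 z16 [ 584.4 -323.6] [14.1 15. ] z70 [ 576.6 -316.6] [12.3 13.1]
dark [188.  65.] 128.5 z16 [ 611.7 -139.7] [12.6 15.5] z70 [ 600.3 -156.7] [10.9 13.5]
```

View pics/w1.png

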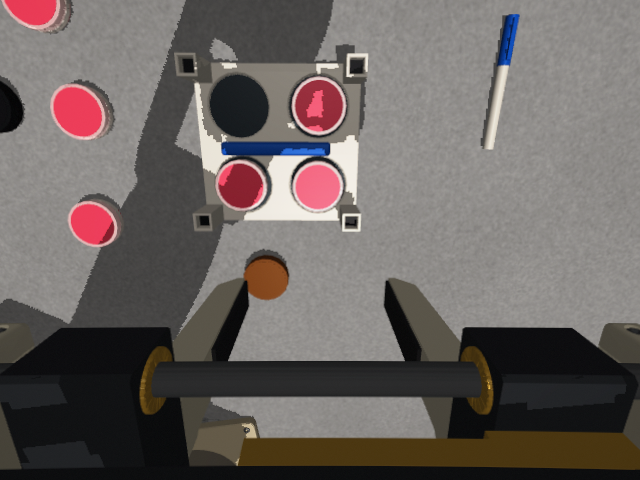

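The wrist view shows the blue carrier with sockets at (186,64), (357,66), (204,220), (351,223), and its empty pocket at (238,105). The spares are at (92,224), (77,111) and (32,9), the black disc is at (8,108) and the brown one at (267,277). My choices are spare B at wrist (77,111) for blue and A at (92,224) for yellow, because both are pink with a white rim. Next I move over B and confirm it with a crop.

Call:
arm_command(
  deltas=[
    [[2.0,3.55,0,0,0,0],[2.0,3.55,0,0,0,0],[2.0,3.55,0,0,0,0],[2.0,3.55,-2,0,0,0],[2.0,3.55,-3.5,0,0,0],[2.0,3.55,-3.5,0,0,0],[2.0,3.55,-3.5,0,0,-0.3],[0,0,0,0,0,0]],
  ],
)

```text
t: 1.78
tool_pos: [0.5621, -0.0339, 0.1553]
orientation: [-3.13, 0.242, 0.016]
force: [-0.5, -0.8, -1.6]
opening: 0.0743
gripper_force: 0.0
```

```bash
python3 w.py w2; python3 - <<'E'
import cv2
im=cv2.imread("pics/w2.png");cv2.imwrite("pics/w2c.png",cv2.resize(im[40:340,100:500],None,fx=2,fy=2))
from h import *; print(monitor.read_state()['tool_pos'])
E
```

```text
pink [277. 332.] [453.1  22.9] [50.9 51.1] [463.4  19.1] [48.2 48.4]
pink [ 50. 305.] [518.5 239.7] [47.8 56.6] [525.4 224.3] [45.2 53.6]
pink [575. 295.] [ 451.5 -274.7] [54.2 54.8] [ 461.9 -262.6] [51.3 51.8]
pink [477. 294.] [ 466.7 -180.9] [54.1 54.4] [ 476.3 -173.8] [51.2 51.5]
pink [282. 208.] [581.7  -6.2] [50.7 50.9] [585.2  -8.5] [48.  48.2]
pink [600. 201.] [ 543.8 -289.1] [54.3 54.6] [ 549.3 -276.3] [51.4 51.7]
pink [247.  74.] [694.6   1.1] [51.2 51.4] [692.   -1.6] [48.5 48.7]
blue [552. 259.] (array([ 515.2, -221.7]), array([ 15.6, 118.2]), 81.91)
dark [634. 330.] 29.5 z16 [ 398.9 -339.4] [ 3.8 14.2] z70 [ 442.9 -287.8] [ 3.1 11.7]
dark [  5. 308.] 69.5 z16 [529.3 299.6] [28.6 44.8] z70 [550.2 237.9] [23.5 36.8]
dark [ 92. 301.] 95.0 z16 [541.7 260.1] [ 91.5 137.3] z70 [560.4 205.4] [ 75.2 112.9]
dark [ 55. 280.] 37.0 z16 [544.2 227.6] [ 4.8 12.1] z70 [562.4 178.7] [3.9 9.9]
dark [532. 284.] 76.5 z16 [ 462.5 -246.3] [25.6 41. ] z70 [ 495.2 -211.2] [21.1 33.7]
dark [451. 270.] 162.0 z16 [ 479.1 -172.7] [53.1 57.3] z70 [ 508.9 -150.6] [43.7 47.1]
dark [479. 226.] 297.5 z16 [ 535.4 -184.4] [ 9.9 40.5] z70 [ 555.2 -160.3] [ 8.1 33.3]
dark [171. 199.] 3535.0 z16 [603.8  93.2] [59.  64.7] z70 [611.5  68.1] [48.6 53.3]
dark [568. 191.] 396.5 z16 [ 547.6 -279.6] [63.6 66.7] z70 [ 565.2 -238.6] [52.3 54.9]
dark [467. 166.] 162.0 z16 [ 593.2 -174.9] [10.9 16.2] z70 [ 602.8 -152.5] [ 9.  13.3]
[ 0.56219963 -0.0361204   0.1579896 ]
```

View pics/w2c.png

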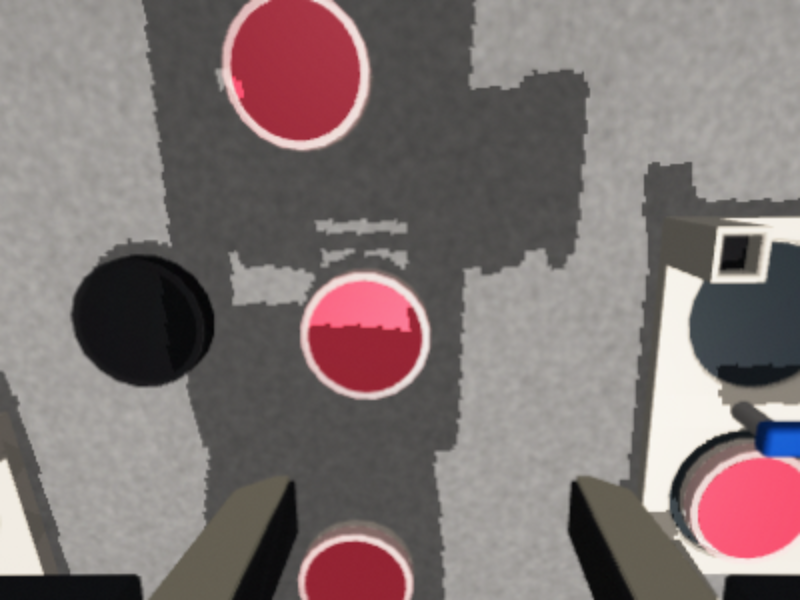

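The crop confirms spare B (crop (365,335)): pink gel with a white rim. The black disc (145,320) is the look-alike to leave. B is at (581.7,-6.3) mm. Gripping it.

Call:
arm_command(
  deltas=[
    [[1.0,1.5,-2.8,0,0,0],[0.95,1.48,-3.2,0,0,0],[0,0,-4,0,0,0],[0,0,-3,0,0,0],[0,0,-1.3,0,0,0],[0,0,0,0,0,0],[0,0,0,0,0,0],[0,0,0,0,0,0]],
  ],
)

```text
t: 2.5
tool_pos: [0.5862, -0.0084, 0.0229]
orientation: [3.132, -0.245, 0.007]
force: [-0.5, -0.3, 1.0]
opening: 0.0744
gripper_force: 0.0
```

Call:
arm_command(
  deltas=[
    [[-0.4,0.2,-0.7,0,0,0],[0,0,0,0,0,0],[0,0,0,0,0,0]],
  ],
)

```text
t: 2.75
tool_pos: [0.5803, -0.005, 0.0138]
orientation: [3.132, -0.243, 0.002]
force: [-0.8, -0.2, -1.4]
opening: 0.0743
gripper_force: 0.0
```

Call:
arm_command(
  deltas=[
    [[0.1,-0.1,-0.5,0,0,0],[0,0,0,0,0,0],[0,0,0,0,0,0],[0,0,0,0,0,0]],
  ],
)

```text
t: 3.08
tool_pos: [0.5811, -0.006, 0.0079]
orientation: [3.132, -0.243, -0.0]
force: [-1.2, -0.6, -0.6]
opening: 0.0744
gripper_force: 0.0
```

Call:
arm_command(
  deltas=[
    [[0,0,0,0,0,0],[0,0,0,0,0,0],[0,0,0,0,0,0],[0,0,0,0,0,0]],
  ],
  gripper=-0.2,
  squeeze=10,
)

```text
t: 3.42
tool_pos: [0.5812, -0.006, 0.008]
orientation: [3.132, -0.243, 0.0]
force: [-0.5, 0.4, 0.4]
opening: 0.0595
gripper_force: 10.0
```

Call:
arm_command(
  deltas=[
    [[0,0,2,0,0,0],[0,0,3,0,0,0],[0,0,3,0,0,0],[0,0,3,0,0,0],[-0.38,-3.62,0,0,0,0],[-0.38,-3.62,0,0,0,0],[-0.38,-3.62,0,0,0,0],[-0.38,-3.62,0,0,0,0],[-0.38,-3.62,0,0,0,0],[0,0,-3,0,0,0],[0,0,0,0,0,0],[0,0,0,0,0,0]],
  ],
)

```text
t: 4.42
tool_pos: [0.5602, -0.1864, 0.086]
orientation: [-3.13, 0.245, 0.007]
force: [0.4, 0.5, 0.0]
opening: 0.0598
gripper_force: 10.0
```

Call:
arm_command(
  deltas=[
    [[0,0,-2,0,0,0],[0,0,-1.5,0,0,0],[0,0,-1.0,0,0,0],[0,0,0,0,0,0],[0,0,0,0,0,0],[0,0,0,0,0,0]],
  ],
)

```text
t: 4.92
tool_pos: [0.563, -0.1868, 0.0443]
orientation: [3.132, -0.242, 0.002]
force: [-0.7, 0.6, -0.0]
opening: 0.0598
gripper_force: 10.0
```

Call:
arm_command(
  deltas=[
    [[0,0,-1.0,0,0,0],[0,0,-0.5,0,0,0],[0,0,-0.3,0,0,0],[0,0,0,0,0,0],[0,0,0,0,0,0],[0,0,0,0,0,0]],
  ],
)

```text
t: 5.42
tool_pos: [0.5621, -0.1871, 0.025]
orientation: [-3.132, 0.243, 0.0]
force: [-0.3, 0.7, -0.5]
opening: 0.0596
gripper_force: 10.0
```

Call:
arm_command(
  deltas=[
    [[0,0,-0.1,0,0,0],[0,0,0,0,0,0],[0,0,0,0,0,0]],
  ],
)

```text
t: 5.67
tool_pos: [0.5622, -0.187, 0.024]
orientation: [-3.132, 0.243, -0.0]
force: [-0.3, 1.2, -0.8]
opening: 0.0598
gripper_force: 10.0
```

Call:
arm_command(
  deltas=[
    [[0,0,0,0,0,0],[0,0,0,0,0,0],[0,0,1,0,0,0],[0,0,3,0,0,0],[0,0,4,0,0,0],[0,0,4,0,0,0],[0,0,4,0,0,0],[0,0,0,0,0,0],[0,0,0,0,0,0]],
  ],
  gripper=0.42,
)

```text
t: 6.42
tool_pos: [0.5645, -0.188, 0.189]
orientation: [3.13, -0.243, 0.012]
force: [-0.7, -0.0, -0.6]
opening: 0.0662
gripper_force: 0.0
```

Call:
arm_command(
  deltas=[
    [[-1.82,3.49,0,0,0,1],[-1.82,3.49,0,0,0,1],[-1.82,3.49,0,0,0,1],[-1.82,3.49,0,0,0,1],[-1.82,3.49,0,0,0,0.9],[-1.82,3.49,0,0,0,0],[0,0,-4,0,0,0],[0,0,-4,0,0,0],[0,0,-4,0,0,0],[0,0,-2,0,0,0],[0,0,0,0,0,0],[0,0,0,0,0,0]],
  ],
  gripper=0.6,
)

```text
t: 7.42
tool_pos: [0.4508, 0.0225, 0.0423]
orientation: [-3.14, 0.109, 0.008]
force: [0.3, 0.1, 0.8]
opening: 0.0744
gripper_force: 0.0
```

Call:
arm_command(
  deltas=[
    [[0,0,0,0,0,0],[0,0,0,0,0,0],[0,0,0,0,0,0],[0,0,0,0,0,0]],
  ],
)

```text
t: 7.75
tool_pos: [0.4543, 0.0222, 0.0456]
orientation: [3.14, -0.11, 0.005]
force: [0.2, 0.4, -0.1]
opening: 0.0744
gripper_force: 0.0
```

Call:
arm_command(
  deltas=[
    [[-0.05,0,-2,0,0,0],[0,0,-1.2,0,0,0],[0,0,-0.5,0,0,0],[0,0,0,0,0,0],[0,0,0,0,0,0],[0,0,0,0,0,0]],
  ],
)

```text
t: 8.25
tool_pos: [0.4533, 0.0223, 0.008]
orientation: [3.14, -0.109, 0.002]
force: [0.2, 0.5, 0.7]
opening: 0.0744
gripper_force: 0.0
```

Call:
arm_command(
  deltas=[
    [[0,0,0,0,0,0],[0,0,0,0,0,0],[0,0,0,0,0,0],[0,0,0,0,0,0]],
  ],
  gripper=-0.2,
)

```text
t: 8.58
tool_pos: [0.453, 0.0223, 0.0075]
orientation: [-3.14, 0.109, -0.002]
force: [-0.7, 0.2, 3.3]
opening: 0.0598
gripper_force: 10.0
```

Call:
arm_command(
  deltas=[
    [[0,0,2,0,0,0],[0,0,4,0,0,0],[0,0,4,0,0,0],[0,0,4,0,0,0],[0,0,3,0,0,0],[0,0,0,0,0,0],[0,0,0,0,0,0],[0,0,0,0,0,0]],
  ],
)

```text
t: 9.25
tool_pos: [0.452, 0.0224, 0.1761]
orientation: [-3.14, 0.109, 0.001]
force: [-0.1, -0.9, -1.7]
opening: 0.0598
gripper_force: 10.0
```

Call:
arm_command(
  deltas=[
    [[-0.25,4.05,0.6,0,0,0],[-0.25,4.05,0.6,0,0,0],[-0.25,4.05,0.6,0,0,0],[-0.25,4.05,0.6,0,0,0],[-0.25,4.05,0.6,0,0,0],[0,0,0,0,0,0],[0,0,0,0,0,0],[0,0,0,0,0,0],[0,0,0,0,0,0],[0,0,0,0,0,0]],
  ],
)

```text
t: 10.08
tool_pos: [0.4398, 0.2234, 0.2059]
orientation: [3.139, -0.112, -0.002]
force: [-0.4, -0.0, -0.9]
opening: 0.0598
gripper_force: 10.0
```

```bash
python3 w.py w3
```

```text
pink [316. 301.] [331.4 230. ] [118.2 119. ] [340.2 229.4] [112.9 113.6]
pink [223. 218.] [440.8 323.2] [53.5 53.7] [444.6 318.4] [51.1 51.2]
pink [213. 126.] [533.8 317.5] [53.7 53.8] [533.3 313. ] [51.3 51.4]
pink [309. 125.] [528.8 223.2] [53.  53.6] [528.6 222.9] [50.6 51.1]
yellow [261. 176.] (array([487.6, 269.7]), array([ 14.3, 114.3]), 87.56)
dark [634. 330.] 35.0 z16 [ 267.2 -146.3] [ 4.9 17.5] z70 [306.2 -91.3] [ 4.1 14.8]
dark [182. 259.] 67.0 z16 [396.  377.9] [11.2 11.3] z70 [415.5 353.4] [9.5 9.6]
dark [232. 193.] 106.5 z16 [430.5 330.6] [72.1 99.1] z70 [444.7 313.3] [61.1 84. ]
dark [315. 209.] 2185.0 z16 [441.6 222.9] [53.6 65.3] z70 [454.1 221.9] [45.5 55.4]
dark [236. 125.] 276.0 z16 [533.5 315.6] [65.  67.8] z70 [532.1 300.5] [55.2 57.5]
dark [320. 129.] 48.0 z16 [528.6 223. ] [64.9 65.1] z70 [527.9 222. ] [55.  55.2]
dark [155.  84.] 151.0 z16 [576.1 368.4] [11.3 15.9] z70 [568.2 345.3] [ 9.5 13.5]
dark [352.  81.] 210.0 z16 [565.8 178.9] [15.3 16.5] z70 [559.5 184.6] [13. 14.]
dark [441.  30.] 3734.5 z16 [601.   95.4] [55.  63.9] z70 [589.3 113.7] [46.6 54.2]
```

View pics/w3.png

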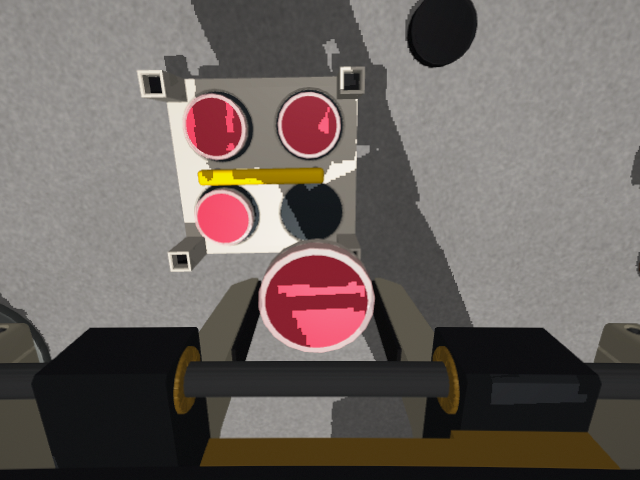

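Wrist view: yellow sockets at (152,84), (351,80) and (180,260), empty pocket at about (312,212), and the held spare in front at (316,300). From these the yellow centre is (487.5,269.3) mm, its angle about 86.9°, and the pocket is at (441,226.5) mm.

Call:
arm_command(
  deltas=[
    [[0.05,0.25,-4,0,0,0.9],[0,0,-4,0,0,0],[0,0,-4,0,0,0],[0,0,-2,0,0,0],[0,0,0,0,0,0],[0,0,0,0,0,0],[0,0,0,0,0,0],[0,0,0,0,0,0],[0,0,0,0,0,0]],
  ],
)

```text
t: 10.88
tool_pos: [0.4423, 0.2279, 0.0694]
orientation: [-3.139, 0.085, -0.006]
force: [-0.4, 0.7, 0.3]
opening: 0.0597
gripper_force: 10.0
```

Call:
arm_command(
  deltas=[
    [[-0.15,-0.12,-1.5,0,0,0],[0,0,-1,0,0,0],[0,0,0,0,0,0],[0,0,-0.7,0,0,0],[0,0,-0.7,0,0,0],[0,0,-0.4,0,0,0],[0,0,0,0,0,0],[0,0,0,0,0,0],[0,0,0,0,0,0],[0,0,0,0,0,0]],
  ],
)

```text
t: 11.72
tool_pos: [0.439, 0.2262, 0.0241]
orientation: [-3.14, 0.084, -0.0]
force: [-0.1, -0.7, -0.2]
opening: 0.0597
gripper_force: 10.0
```

Call:
arm_command(
  deltas=[
    [[0.1,0,-0.05,0,0,0],[0,0,0,0,0,0],[0,0,0,0,0,0]],
  ],
)

```text
t: 11.97
tool_pos: [0.44, 0.2262, 0.0235]
orientation: [-3.14, 0.085, -0.0]
force: [-0.1, -0.4, -0.5]
opening: 0.0595
gripper_force: 10.0
```

Call:
arm_command(
  deltas=[
    [[0,0,0,0,0,0],[0,0,0,0,0,0],[0,0,1,0,0,0],[0,0,3,0,0,0],[0,0,4,0,0,0],[0,0,4,0,0,0],[0,0,4,0,0,0],[0,0,3,0,0,0],[0,0,0,0,0,0],[0,0,0,0,0,0],[0,0,0,0,0,0],[0,0,0,0,0,0]],
  ],
  gripper=0.42,
)

```text
t: 12.97
tool_pos: [0.4389, 0.2258, 0.2118]
orientation: [3.139, -0.084, -0.004]
force: [-0.2, 0.6, -0.4]
opening: 0.0661
gripper_force: 0.0
```

Call:
arm_command(
  deltas=[
    [[0.4,-0.3,0,0,0,7],[0.4,-0.3,0,0,0,7],[0.4,-0.3,0,0,0,7],[0.4,-0.3,0,0,0,7],[0.4,-0.3,0,0,0,7],[0.4,-0.3,0,0,0,7],[0.4,-0.3,0,0,0,7],[0.4,-0.3,0,0,0,7],[0.4,-0.3,0,0,0,7],[0.4,-0.3,0,0,0,7],[0.4,-0.15,0,0,0,7],[0,0,0,0,0,7]],
  ],
  gripper=0.3,
)

```text
t: 13.97
tool_pos: [0.4833, 0.1939, 0.2112]
orientation: [-2.384, -2.044, 0.005]
force: [-0.5, -0.1, 0.3]
opening: 0.0605
gripper_force: 0.0
```

Call:
arm_command(
  deltas=[
    [[0,0,-2,0,0,6],[0,0,-3,0,0,0],[0,0,-3,0,0,0],[0,0,0,0,0,0],[0,0,0,0,0,0],[0,0,0,0,0,0],[0,0,0,0,0,0],[0,0,0,0,0,0],[0,0,0,0,0,0],[0,0,0,0,0,0]],
  ],
)

```text
t: 14.8
tool_pos: [0.4846, 0.1949, 0.1346]
orientation: [2.28, 2.16, 0.003]
force: [0.5, 0.1, 0.2]
opening: 0.0605
gripper_force: 0.0
```

```bash
python3 w.py y1; python3 - <<'E'
from h import *
s=monitor.read_state();print(s['t'],s['tool_pos'],s['orientation'],s['q'].round(2))
im=cv2.imread("pics/y1.png");cv2.imwrite("pics/y1c.png",cv2.resize(im[0:300,120:520],None,fx=2,fy=2,interpolation=cv2.INTER_NEAREST))
E
```

```text
pink [259. 203.] [437.7 222. ] [53.8 54.2] [440.6 225.2] [50.8 51.1]
pink [369. 200.] [531.  219.5] [54.  54.2] [528.6 222.9] [50.9 51.2]
pink [376.  75.] [536.1 314.9] [54.5 54.6] [533.4 312.8] [51.4 51.5]
pink [251.  74.] [442.  320.6] [54.1 54.5] [444.7 318.2] [51.  51.4]
pink [616.  53.] [710.2 317.1] [42.8 75.8] [697.6 314.8] [40.4 71.5]
yellow [314. 136.] (array([487.1, 270.5]), array([ 13.2, 113.3]), 87.04)
dark [634. 331.] 35.0 z16 [782.6  78.7] [ 4.  13.8] z70 [727.  116.5] [ 3.3 11.2]
dark [418. 256.] 141.5 z16 [575.1 165.3] [12.4 13.9] z70 [558.7 186.7] [10.  11.3]
dark [210. 256.] 141.5 z16 [388.1 175.4] [12.4 13.9] z70 [407.2 194.8] [10.  11.3]
dark [332. 195.] 129.0 z16 [515.8 220.1] [36.9 54.4] z70 [510.7 231.1] [29.9 44.1]
dark [292. 187.] 222.5 z16 [386.  186.8] [ 96.7 197.9] z70 [405.5 204.1] [ 78.3 160.4]
dark [388. 166.] 39.5 z16 [547.8 251.7] [ 7.6 22.3] z70 [536.6 256.7] [ 6.1 18.1]
dark [333.  86.] 177.0 z16 [508.6 310.3] [14.1 34.6] z70 [504.9 304.2] [11.4 28. ]
dark [290.  82.] 311.5 z16 [433.2 326. ] [69.5 91.9] z70 [443.8 316.9] [56.4 74.5]
dark [443.   5.] 158.0 z16 [585.  359.1] [ 7.1 14.1] z70 [566.8 343.7] [ 5.7 11.4]
dark [183.   5.] 156.0 z16 [398.2 369. ] [ 7.1 14. ] z70 [415.4 351.8] [ 5.7 11.3]
14.85 [0.48438934 0.19479818 0.13431255] [2.27994132e+00 2.16046855e+00 1.88058758e-03] [ 0.28 -0.03  1.81  0.    1.36  0.34]
```

View pics/y1c.png

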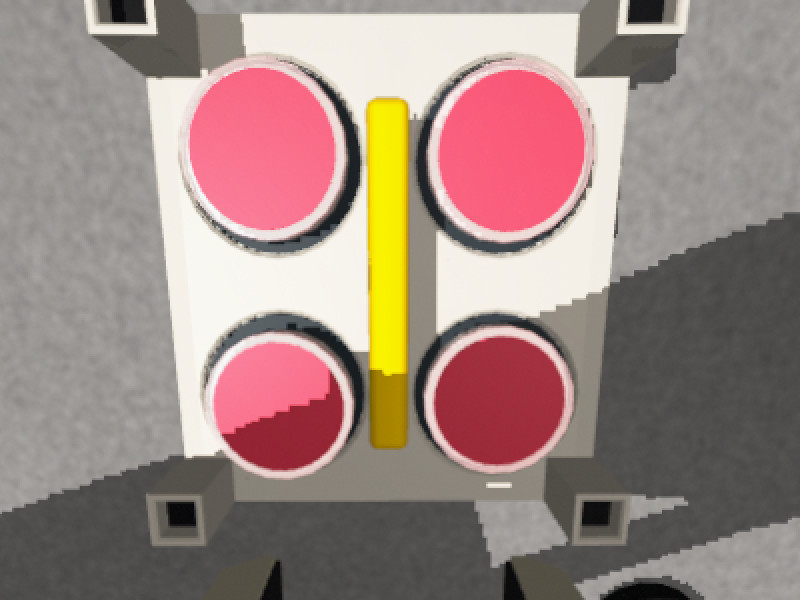

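Crop: the yellow bar is at (388,270), the sockets at (181,514), (596,513), (128,10) and (650,10), and all four pockets are full. Next I take the same relative view of blue, so that calibration bias cancels.

Call:
arm_command(
  deltas=[
    [[0.15,-4.12,0,0,0,-1],[0.15,-4.12,0,0,0,-1],[0.15,-4.12,0,0,0,-1],[0.15,-4.12,0,0,0,-1],[0.15,-4.12,0,0,0,-1],[0.15,-4.12,0,0,0,-0.5],[0.15,-4.12,0,0,0,0],[0.15,-4.12,0,0,0,0],[0.15,-4.12,0,0,0,0],[0.15,-4.12,0,0,0,0],[0.15,-4.12,0,0,0,0],[0.15,-4.12,0,0,0,0]],
  ],
)

```text
t: 15.85
tool_pos: [0.5017, -0.302, 0.1338]
orientation: [2.381, 2.048, 0.0]
force: [0.2, 0.3, 0.5]
opening: 0.0602
gripper_force: 0.0
```

Call:
arm_command(
  deltas=[
    [[0,0,0,0,0,0],[0,0,0,0,0,0],[0,0,0,0,0,0],[0,0,0,0,0,0],[0,0,0,0,0,0],[0,0,0,0,0,0],[0,0,0,0,0,0],[0,0,0,0,0,0]],
  ],
)

```text
t: 16.52
tool_pos: [0.5022, -0.2991, 0.1337]
orientation: [2.38, 2.05, 0.0]
force: [0.8, -0.0, 0.1]
opening: 0.0603
gripper_force: 0.0
```

```bash
python3 w.py b1 | grep -E "blue|pink"; cat > rel.py <<'E'
from h import *
import pickle,sys
# bar rectangle and lower socket floors in each view, given in the tool frame (own-x lateral, own-y ahead)
for n,f in zip(sys.argv[1::2],sys.argv[2::2]):
    m,s=pickle.load(open(f"pics/{n}.pkl","rb")); im=cv2.imread(f"pics/{n}.png"); p=s['tool_pos']
    t=R.from_rotvec(s['orientation']).apply([1,0,0]); yaw=np.degrees(np.arctan2(t[1],t[0])); a=t[:2]/np.linalg.norm(t[:2]); l=np.array([a[1],-a[0]])
    T=lambda q: np.round([(np.array(q)-p[:2]*1e3)@l,(np.array(q)-p[:2]*1e3)@a],2)
    print(n,"tool",(p*1e3).round(1),"yaw",yaw.round(2))
    c=max((c for c in blobs((blue if f=='blue' else yellow)(im),1000) if 200<c[:,0].mean(0)[0]<450),key=cv2.contourArea)
    r=rect(m,c,.062); print(" bar",T(r[0]),r[0],r[1],"rel angle",round(r[2]-yaw,2))
    for c in blobs(dark(im),40,400):
        g=c[:,0].mean(0)
        if 235<g[1]<290 and len(c)>5: q=cv2.minAreaRect((plane(m,c[:,0],.058)*1e3).astype(np.float32)); print(" socket",g.round(1),T(q[0]),np.round(q[1],1))
E
python3 rel.py y1 yellow b1 blue
```

```text
pink [370. 201.] [ 551.3 -279.9] [54.1 54.2] [ 549.2 -276.3] [51.  51.1]
pink [259. 200.] [ 458.8 -265.3] [54.  54.1] [ 462.  -262.5] [50.9 51. ]
pink [377.  77.] [ 565.6 -186.3] [54.4 54.8] [ 562.7 -188. ] [51.3 51.7]
pink [254.  75.] [ 473.9 -171.1] [54.4 54.7] [ 476.3 -173.7] [51.3 51.6]
blue [315. 136.] (array([ 512.8, -224.2]), array([ 13.1, 112.8]), 81.54)
y1 tool [484.4 194.8 134.3] yaw 86.92
 bar [-1.36 75.74] [487.1 270.5] [ 13.2 113.3] rel angle 0.12
 socket [417.7 256.4] [78.52 -8.71] [ 9.  10.6]
 socket [210.2 256.4] [-81.09  -8.7 ] [ 9.  10.5]
b1 tool [ 502.1 -299.2  133.6] yaw 81.46
 bar [-0.57 75.79] [ 512.8 -224.2] [ 13.1 112.8] rel angle 0.08
 socket [211.1 257.4] [-80.55  -9.21] [ 9.  10.1]
 socket [419.4 257. ] [79.31 -8.68] [ 9.8 10.6]
```

Call:
arm_command(
  deltas=[
    [[0.5,3.7,0,0,0,0],[0.55,3.73,0,0,0,0],[0,0,-1,0,0,0],[0,0,-2,0,0,0],[0,0,-2,0,0,0],[0,0,-1.5,0,0,0],[0,0,-1,0,0,0],[0,0,0,0,0,0],[0,0,0,0,0,0],[0,0,0,0,0,0],[0,0,0,0,0,0],[0,0,0,0,0,0]],
  ],
)

```text
t: 17.57
tool_pos: [0.5132, -0.226, 0.0597]
orientation: [2.38, 2.048, 0.001]
force: [0.2, -0.6, 0.8]
opening: 0.0604
gripper_force: 0.0
```

Call:
arm_command(
  deltas=[
    [[0,0,0,0,0,0],[0,0,0,0,0,0],[0,0,0,0,0,0],[0,0,0,0,0,0]],
  ],
)

```text
t: 17.9
tool_pos: [0.5125, -0.2255, 0.0586]
orientation: [2.381, 2.049, 0.0]
force: [0.1, 0.3, 0.9]
opening: 0.0604
gripper_force: 0.0
```

Call:
arm_command(
  deltas=[
    [[0,0.05,-0.8,0,0,0],[0,0,-0.8,0,0,0],[0,0,-0.4,0,0,0],[0,0,0,0,0,0],[0,0,0,0,0,0],[0,0,0,0,0,0],[0,0,0,0,0,0]],
  ],
)

```text
t: 18.48
tool_pos: [0.5127, -0.225, 0.0387]
orientation: [2.381, 2.049, 0.0]
force: [-0.1, -0.1, -0.8]
opening: 0.0605
gripper_force: 0.0
```

Call:
arm_command(
  deltas=[
    [[0,0,0,0,0,0],[0,0,0,0,0,0],[0,0,0,0,0,0],[0,0,0,0,0,0],[0,0,0,0,0,0],[0,0,0,0,0,0],[0,0,0,0,0,0],[0,0,0,0,0,0],[0,0,0,0,0,0],[0,0,0,0,0,0]],
  ],
  gripper=-0.9,
  squeeze=40,
)

```text
t: 19.32
tool_pos: [0.5123, -0.2249, 0.0384]
orientation: [-2.381, -2.049, 0.0]
force: [-1.5, -0.4, 0.2]
opening: 0.0139
gripper_force: 40.0
```

```bash
python3 w.py b2; python3 - <<'E'
from h import *
for n in("scene","side"):
    m,im=grab(n); o=cv2.imread(f"pics/{n}0.png")
    for I in(o,im):
        print(n,[(np.round(cv2.fitEllipse((plane(m,c[:,0],.036)*1e3).astype(np.float32))[0],1)).tolist() for c in blobs(pink(I),200) if abs(plane(m,c[:,0].mean(0),.036)[0]-[512,-225]).max()<90])
E
```

```text
pink [402. 209.] [ 566.  -192.3] [56.4 56.5] [ 562.4 -188. ] [51.5 51.6]
pink [231. 207.] [ 471.3 -176.7] [56.2 56.5] [ 475.9 -173.7] [51.4 51.6]
blue [316. 276.] (array([ 514.9, -208.5]), array([13.3, 85.7]), 81.75)
dark [320. 473.] 7536.5 z16 [ 489.7 -382.7] [ 13.3 599.7] z70 [ 499.8 -313.9] [  9.5 428.1]
dark [634. 331.] 32.0 z16 [ 705.  -292.2] [2.4 9.1] z70 [ 653.5 -249.3] [1.7 6.5]
dark [161. 384.] 18929.5 z16 [ 411.6 -292.6] [ 91.3 206.6] z70 [ 444.  -249.6] [ 65.1 147.5]
dark [463. 369.] 18641.0 z16 [ 591.4 -308.4] [100.8 207.1] z70 [ 572.4 -260.9] [ 72.  147.8]
dark [244. 299.] 221.0 z16 [ 466.1 -235.7] [ 8.7 26. ] z70 [ 483. -209.] [ 6.2 18.6]
dark [316. 343.] 2687.0 z16 [ 503.5 -283.5] [37.6 98.9] z70 [ 509.7 -243.2] [26.8 70.6]
dark [ 57. 219.] 1602.0 z16 [ 328.5 -180.7] [ 67.7 110.1] z70 [ 384.7 -169.8] [48.3 78.6]
dark [342. 204.] 334.5 z16 [ 537.8 -186.4] [14.7 36.3] z70 [ 534.1 -173.9] [10.5 25.9]
dark [423. 153.] 129.5 z16 [ 582.7 -156.2] [12.3 26.1] z70 [ 566.2 -152.2] [ 8.8 18.6]
dark [260. 174.] 808.0 z16 [ 471.4 -176.5] [67.  73.2] z70 [ 486.7 -166.8] [47.8 52.3]
dark [120. 133.] 653.0 z16 [ 421.3 -128.5] [11.6 21.2] z70 [ 451.  -132.5] [ 8.3 15.1]
dark [512. 132.] 627.5 z16 [ 627.2 -159.2] [11.4 20.8] z70 [ 598.  -154.4] [ 8.1 14.8]
scene []
scene []
side []
side []
```

Call:
arm_command(
  deltas=[
    [[0,0,0.3,0,0,0],[0,0,0.6,0,0,0],[0,0,1,0,0,0],[0,0,1.5,0,0,0],[0,0,1.5,0,0,0],[0,0,1.5,0,0,0],[0,0,1.5,0,0,0],[0,0,1,0,0,0],[0,0,0.7,0,0,0],[0,0,0.4,0,0,0],[0,0,0,0,0,0],[0,0,0,0,0,0]],
  ],
  squeeze=50,
)

```text
t: 20.47
tool_pos: [0.5121, -0.2248, 0.1379]
orientation: [-2.381, -2.049, 0.0]
force: [-0.6, -1.1, -7.6]
opening: 0.0137
gripper_force: 50.0
```

```bash
python3 - <<'E'
from h import *
s=monitor.read_state();print(s['tool_pos'],s['force'],s['wrist_torque'],s['orientation'])
im=eyes.read_camera("side");cv2.imwrite("pics/lift.png",im)
E
```

```text
[ 0.51212809 -0.22478475  0.13789125] [-0.58957231 -1.08941005 -7.62379148] [ 0.03071394 -0.05679715  0.0632132 ] [-2.38088119e+00 -2.04854437e+00  4.06935708e-04]
```

View pics/lift.png

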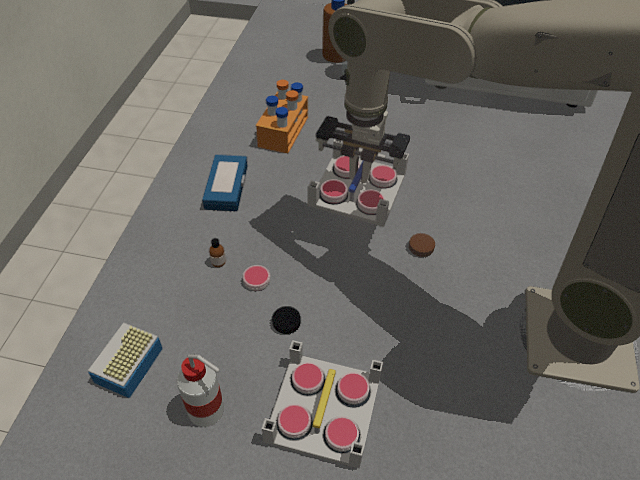

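Blue is lifted level with its four dishes at (344,166), (384,176), (334,190) and (371,202). Now carrying it to yellow.

Call:
arm_command(
  deltas=[
    [[-0.1,0.5,0,0,0,0.25],[-0.1,1,0,0,0,0.25],[-0.1,1.5,0,0,0,0.25],[-0.1,2,0,0,0,0.25],[-0.1,2.5,0,0,0,0.25],[-0.1,2.5,0,0,0,0.25],[-0.1,2.5,0,0,0,0.25],[-0.1,2.5,0,0,0,0.25],[-0.1,2.5,0,0,0,0.25],[-0.1,2.5,0,0,0,0.25],[-0.1,2.5,0,0,0,0.25],[-0.1,2.5,0,0,0,0.25]],
  ],
)

```text
t: 21.52
tool_pos: [0.4994, 0.0276, 0.1383]
orientation: [-2.325, -2.112, -0.0]
force: [0.4, -0.2, -6.5]
opening: 0.0139
gripper_force: 50.0
```

Call:
arm_command(
  deltas=[
    [[-0.1,2.5,0,0,0,0.25],[-0.1,2.5,0,0,0,0.25],[-0.1,2.5,0,0,0,0.25],[-0.1,2.5,0,0,0,0.25],[-0.1,2.5,0,0,0,0.25],[-0.1,2.5,0,0,0,0.25],[-0.1,2.5,0,0,0,0.25],[-0.1,2.5,0,0,0,0.25],[-0.1,1.8,0,0,0,0.25],[-0.1,1.2,0,0,0,0.25],[-0.1,0.8,0,0,0,0],[-0.1,0.5,0,0,0,0]],
  ],
)

```text
t: 22.52
tool_pos: [0.4876, 0.2691, 0.1382]
orientation: [-2.279, -2.162, 0.001]
force: [0.1, -0.5, -7.0]
opening: 0.0134
gripper_force: 50.0
```

Call:
arm_command(
  deltas=[
    [[0,0,0,0,0,0],[0,0,0,0,0,0],[0,0,0,0,0,0],[0,0,0,0,0,0],[0,0,0,0,0,0],[0,0,0,0,0,0],[0,0,0,0,0,0],[0,0,0,0,0,0]],
  ],
)

```text
t: 23.18
tool_pos: [0.4885, 0.2679, 0.1385]
orientation: [2.281, 2.161, 0.0]
force: [-0.8, 1.0, -6.2]
opening: 0.0135
gripper_force: 50.0
```

Call:
arm_command(
  deltas=[
    [[-0.14,0.21,-0.5,0,0,0],[0,0,-1,0,0,0],[0,0,-0.7,0,0,0],[0,0,0,0,0,0],[0,0,0,0,0,0],[0,0,0,0,0,0],[0,0,0,0,0,0],[0,0,0,0,0,0]],
  ],
)

```text
t: 23.85
tool_pos: [0.4874, 0.2703, 0.117]
orientation: [2.28, 2.161, 0.001]
force: [-0.3, -0.0, -6.5]
opening: 0.0134
gripper_force: 50.0
```

```bash
python3 w.py p1 >/dev/null; python3 - <<'E'
from h import *
import pickle
for n in("b2","p1"):
    m,s=pickle.load(open(f"pics/{n}.pkl","rb"));im=cv2.imread(f"pics/{n}.png");p=s['tool_pos']*1e3
    t=R.from_rotvec(s['orientation']).apply([1,0,0]);a=t[:2];l=np.array([a[1],-a[0]]); print(n,p.round(2),np.degrees(np.arctan2(t[1],t[0])))
    for c in blobs(pink(im),2000): 
        q=np.array(cv2.fitEllipse((plane(m,c[:,0],p[2]/1e3-.0024)*1e3).astype(np.float32))[0])-p[:2]; print(" dish",q@l,q@a)
    c=max(blobs(blue(im),1000),key=cv2.contourArea); r=rect(m,c,p[2]/1e3+.024); print(" bar",r,(r[0]-p[:2])@l,(r[0]-p[:2])@a)
for n in("scene","side"): cv2.imwrite(f"pics/hov_{n}.png",eyes.read_camera(n))
a=cv2.imread("pics/hov_side.png")[290:480,220:420];b=cv2.imread("pics/hov_scene.png")[90:240,350:540]
cv2.imwrite("pics/hov.png",np.hstack([cv2.resize(a,(400,380)),cv2.resize(b,(400,380))]))
E
```

```text
b2 [ 512.25 -224.9    38.42] 81.41982474334716
 dish 44.10396731201558 43.95186910638741
 dish -43.52580429821246 45.20642772085948
 bar (array([ 514.9, -208.3]), array([13.3, 85.4]), 81.75) 0.1467842720346999 16.811964799920233
p1 [487.35 270.27 116.93] 86.9151353396014
 dish 44.089034603784384 43.94803421161852
 dish -43.53864800937303 45.20083717616806
 dish 144.18820390493 63.17853624555968
 bar (array([488.3, 287.1]), array([13.1, 85.4]), 87.04) 0.04217091084367963 16.853172190026733
```

View pics/hov.png

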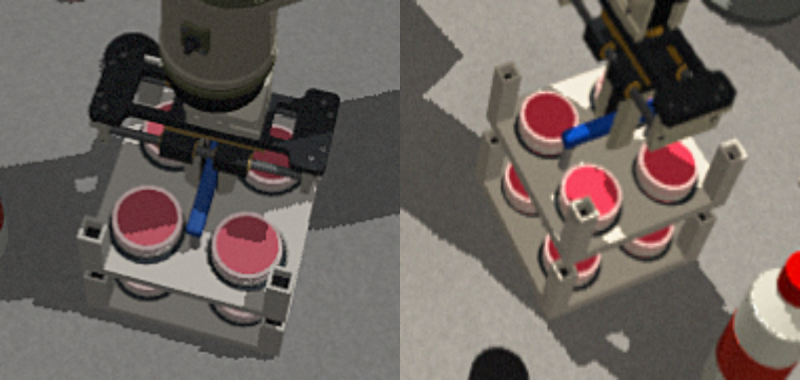

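The hover crop shows blue square over yellow and the dishes have not slipped in the grip. Lowering until the pins enter the sockets.

Call:
arm_command(
  deltas=[
    [[-0.02,-0.03,-0.3,0,0,0],[0,0,-0.3,0,0,0],[0,0,-0.2,0,0,0],[0,0,-0.1,0,0,0],[0,0,-0.1,0,0,0],[0,0,-0.1,0,0,0],[0,0,0,0,0,0],[0,0,0,0,0,0],[0,0,0,0,0,0]],
  ],
)

```text
t: 24.75
tool_pos: [0.4869, 0.2699, 0.1055]
orientation: [2.28, 2.161, 0.0]
force: [-0.4, 0.4, -6.8]
opening: 0.0134
gripper_force: 50.0
```

Call:
arm_command(
  deltas=[
    [[0,0,-0.15,0,0,0],[0,0,-0.15,0,0,0],[0,0,-0.1,0,0,0],[0,0,-0.1,0,0,0],[0,0,-0.1,0,0,0],[0,0,0,0,0,0],[0,0,0,0,0,0],[0,0,0,0,0,0]],
  ],
)

```text
t: 25.42
tool_pos: [0.4869, 0.2699, 0.0995]
orientation: [2.28, 2.161, 0.0]
force: [0.3, 0.3, -7.7]
opening: 0.0137
gripper_force: 50.0
```

Call:
arm_command(
  deltas=[
    [[0,0,-0.05,0,0,0],[0,0,-0.05,0,0,0],[0,0,-0.05,0,0,0],[0,0,0,0,0,0],[0,0,0,0,0,0],[0,0,0,0,0,0]],
  ],
)

```text
t: 25.92
tool_pos: [0.487, 0.2699, 0.0983]
orientation: [2.28, 2.161, 0.001]
force: [-2.1, -0.0, -1.5]
opening: 0.0135
gripper_force: 50.0
```

Call:
arm_command(
  deltas=[
    [[0,0,-0.04,0,0,0],[0,0,0,0,0,0],[0,0,0,0,0,0],[0,0,0,0,0,0]],
  ],
)

```text
t: 26.25
tool_pos: [0.4871, 0.27, 0.0982]
orientation: [2.28, 2.161, 0.001]
force: [-4.0, -3.1, 6.7]
opening: 0.0134
gripper_force: 50.0
```

Call:
arm_command(
  deltas=[
    [[0,0,0,0,0,0],[0,0,0,0,0,0],[0,0,0,0,0,0],[0,0,0,0,0,0],[0,0,0,0,0,0],[0,0,0,0,0,0],[0,0,1,0,0,0],[0,0,2,0,0,0],[0,0,3,0,0,0],[0,0,3,0,0,0],[0,0,3,0,0,0],[0,0,0,0,0,0]],
  ],
  gripper=0.0,
)

```text
t: 27.25
tool_pos: [0.49, 0.2713, 0.2262]
orientation: [2.278, 2.158, 0.017]
force: [0.7, -0.5, 0.6]
opening: 0.0466
gripper_force: 0.0
```

Call:
arm_command(
  deltas=[
    [[0,-3,1,0,0,0],[0,-4,0,0,0,0],[0,-4,0,0,0,0],[0,-4,0,0,0,0],[0,-4,0,0,0,0],[0,-4,0,0,0,0],[0,0,0,0,0,0],[0,0,0,0,0,0],[0,0,0,0,0,0]],
  ],
)

```text
t: 28.0
tool_pos: [0.487, 0.0401, 0.2281]
orientation: [2.281, 2.16, 0.001]
force: [0.7, 1.2, 0.2]
opening: 0.0462
gripper_force: 0.0
```

```bash
python3 - <<'E'
from h import *
ims={n:grab(n) for n in("scene","side")}
for n,(m,im) in ims.items():
    for nm,f,z in(("blue",blue,.122),):
        for c in blobs(f(im),60,2500): 
            r=rect(m,c,z)
            if abs(r[0]-[487,270]).max()<60: print(n,nm,r)
    print([np.round(cv2.fitEllipse((plane(m,c[:,0],.096)*1e3).astype(np.float32))[0],1).tolist() for c in blobs(pink(im),200) if abs(plane(m,c[:,0].mean(axis=0),.096)[0]*1e3-[487,270]).max()<80])
a=ims['side'][1][290:480,220:420];b=ims['scene'][1][90:240,350:540]
cv2.imwrite("pics/fin.png",np.hstack([cv2.resize(a,(400,380)),cv2.resize(b,(400,380))]))
E
```

```text
scene blue (array([491., 266.]), array([ 17.5, 116.3]), 86.54)
[[527.2, 224.8], [534.0, 311.9], [440.6, 227.9], [444.6, 318.1]]
side blue (array([486.6, 269.7]), array([ 13.7, 115.6]), 87.31)
[[445.7, 315.1], [533.0, 309.0], [439.8, 225.2], [528.2, 219.6]]
```

View pics/fin.png

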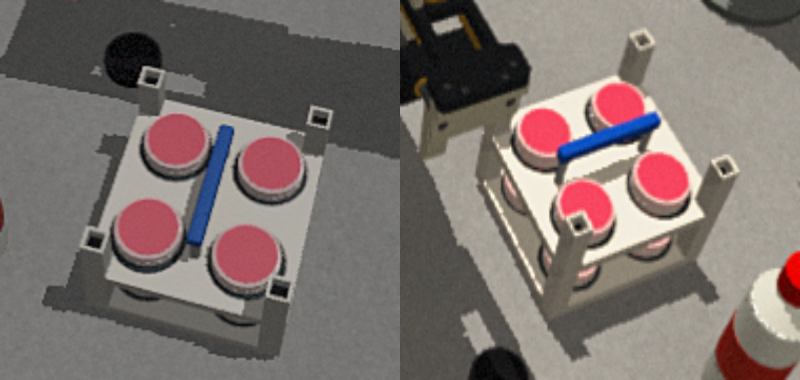

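The final crop shows blue stacked squarely on yellow with its posts continuous, four dishes in blue, and the bar where it was expected at 122 mm height. The robot is clear of everything, so I hand in.

```bash
python3 -c "
from plant import ticket
print(ticket.close_job())"
```

```text
the job is handed in; nothing more can be done
None
```

The job is handed in at about 28 s of the 64 s allowed: both empty pockets have a spare dish, the blue carrier is stacked on the yellow one with the pins seated at the expected height, and the third spare and the bystanders were left alone.

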